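# Hold the chest lid open for fitting its stay

### The job

I want to screw a stay onto the gouge chest, so its lid has to be held open for me. Take the block plane off the lid and set it down, without dropping it, flat on its sole in the shallow undivided tray and let it go; then raise the lid to 50 degrees from closed, without letting it slam shut or go over past upright, and finish while still holding it there, steady. Leave the other things on the bench where they are.

Things in the scene. Friction and masses are not known exactly. Their poses are not given: they have to be found in the camera images.
- chest: wooden gouge chest fixed to the bench: box 220 (x) x 260 (y) x 110 mm high without its lid. Origin: centre of its underside, z up. Its -x side is the front, with the lid's handle, and roughly faces the robot (yaw up to about 0.25 rad); its hinges are along the top edge of its +x side.
- lid (a joint): angle of the chest's lid in rad: 0 closed, growing as the front edge rises; 50 degrees is 0.873. The lid is a wooden board 220 x 260 x 18 mm (about 0.4 to 0.8 kg with its handle), closed it lies on the chest's rim with its top 128 mm above the bench. The hinge is free: the lid falls shut when let go of, and would fall over backwards past 90 degrees.
- lid_handle (a point): middle of the lid's handle: a round steel bar 14 mm thick and 120 mm long, parallel to the hinge, carried 45 mm out in front of the lid's front edge by a stem of the same thickness at each end, so that a finger fits between bar and lid (38 mm clear). Closed it is 119 mm above the bench. It lies 265 mm in front of and 9 mm above the hinge axis, and moves with the lid on an arc about that axis.
- lid_hinge (a point): middle of the hinge axis, 110 mm above the bench at the chest's far top edge; the axis runs along the chest's y. The lid turns about +y of the chest: at angle a the handle is 265 cos(a) - 9 sin(a) mm in front of the axis (along the chest's -x) and 265 sin(a) + 9 cos(a) mm above it.
- plane: block plane: dark iron body 160 mm long (x), 50 mm wide (y; 51 in the raised middle), upright sides 30 mm high at the ends, 39 mm over the middle 90 mm; brass knob at +x (26 mm across, top at 48 mm), steel cap on top to about 60 mm (not solid). 0.4 to 0.85 kg. Starts on its sole on the closed lid. Origin: centre of the sole, z up; grip it across its width at the middle.
- tray: shallow plywood tray without dividers, fixed to the bench, 220 (x) x 150 (y) mm outside, rim 22 mm high, walls and floor 6 mm: inside 208 x 138 mm. It is to the left or to the right of the chest. Origin: centre of its underside.
- tray_in (a point): centre of the tray's inner floor, 6 mm above the bench; axes as the tray's.
- screwbox: plywood screw box of the same outline as the tray (220 x 150 mm) but 45 mm high and divided into six; fixed, on the other side of the chest. Not for the plane. Origin: centre of its underside.
- mallet: bystander: wooden joiner's mallet lying down, head 65 x 130 x 80 mm high, handle to its -x, 245 mm long in all. Origin on the bench under its middle.
- glue: bystander: white glue bottle, 64 mm across, 170 mm high. Origin: centre of its underside.
- wax: bystander: flat metal can, 84 mm across, 50 mm high. Origin: centre of its underside.
- chisel: bystander: chisel lying on the bench, 230 mm long along its x, 20 mm high. Origin on the bench under its middle.
- tape: bystander: tape measure 65 x 38 x 62 mm high, standing. Origin: centre of its underside.
- offcut: bystander: dark wood offcut 140 x 90 x 70 mm high. Origin: centre of its underside.
- stay: bystander: flat brass lid stay 140 x 14 x 5 mm lying on the bench. Origin: centre of its underside.
Not all that is in view belongs to the job. Leave any green look-alike of the plane alone.

How it is judged:
On the way, in this order (a step that is already met when the one before it is completed fails the run):
1. the block plane lies released, flat on its sole, on the tray's floor (horizontal distance between plane and tray_in below 0.045 m and z of plane in the frame of tray_in between -0.006 and 0.008 m and angle between plane's own z axis and vertical below 0.12 rad and linear speed of plane below 0.03 m/s and contact force between plane and the arm below 0.1 N and contact force between plane and the fingers below 0.1 N), for 0.3 s.
2. the lid is held by the robot at 50 degrees, within 5 degrees (value of joint lid between 0.7854 and 0.9599 rad and velocity of joint lid between -0.1 and 0.1 rad/s and (contact force between chest and the fingers above 0.5 N or contact force between chest and the arm above 0.5 N)), for 0.3 s.
At the end, for the whole second after the job is handed in: Through the last second the robot holds the lid (over 0.5 N) at 45 to 55 degrees, under 0.1 rad/s; the plane lies still, untouched, flat (tilt under 0.12 rad) on the tray's floor, its centre within 45 mm of the tray's; no bystander has moved over 30 mm (all of step 1 and all of step 2); the arm keeps its last pose, push and grip.
It fails at once if a bystander is moved more than 30 mm (distance of any of mallet, glue, wax, chisel, tape, offcut, stay from where it was at the start of the episode above 0.03 m).
It fails at once if the block plane falls (faster than 0.5 m/s, not held) (linear speed of plane above 0.5 m/s and contact force between plane and the fingers below 0.3 N).
It fails at once if the lid falls (closing faster than 3 rad/s) (velocity of joint lid below -3 rad/s).
It fails at once if the lid goes over past upright (86 degrees) (value of joint lid above 1.5 rad).
It also fails if it takes over 61 s, if anything falls off the work surface, if the arm or the gripper's body presses on something with over 40 N, if the wrist force passes 120 N, or if a joint passes its speed limit or range.

### The arm

A 6-joint arm with a two-finger parallel gripper is mounted at the origin on the work surface. World frame = base frame: x ahead of the robot, y to its left, z up, the work surface at z = 0. Lengths are in m, angles in rad, forces in N, time in s.
With the tool pointing down it reaches from about 0.35 to 0.975 m from the base axis. Payload 4.9 kg.
Tool frame: the origin (TCP) lies at the very end of the fingers, on their centre line; the grasp point (between the pads) lies 19 mm behind it (ctrl.grasp_offset is the distance from the TCP to the grasp point, in m); z points along the fingers, y is the line along which they close (so a half turn about z gives the same grasp; the last joint's range is limited). The gripper opens to 85 mm and grips with 20 to 120 N. Pads are 22 mm wide; open, the fingers measure 114 mm over their backs; the gripper's body (76 mm by 85 mm) begins 54 mm behind the grasp point. The pads swing forward as they close: fully open they stand 13 mm farther back than shut.
Start: joints at [-1.441, 0.053, 1.613, -0, 1.476, -0.119], TCP at [0.154, -0.606, 0.201] pointing down, gripper open.
Joint ranges: [-3.01, 3.01], [-1.01, 2.22], [0.06, 2.58], [-1.02, 4.17], [0.09, 2.62], [-3.14, 3.14]. Speed limits (rad/s): [2.57, 2.57, 3.14, 3.14, 3.14, 3.14].

### API

Orientations are given as a rotation vector (axis times angle).
In Python, from station import ctrl, optics gives the robot as it stands.
- The arm moves only by the shell command python3 -m handwheel 'ROWS' [OPENING] [FORCE]. ROWS is JSON, a list of rows, each an object of numbers: "tx", "ty", "tz": the shift along the tool's x, y, z in mm; "roll": the turn about the tool's z in rad. A call has 1 to 12 rows; each row shifts and turns the commanded pose from where the row before left it, along the tool's axes as they then stand; what a row does not reach is not made up. A row lasts 1/12 s, in which the tool goes at most 41.7 mm and 7.16 degrees, less where a joint would pass 70% of its speed; a pose out of reach is approached as far as the arm can. A call with a gripper value outside its range is refused whole. OPENING is the finger opening in mm, from 0 to 85.4, set as the call begins (- or left out, the last holds). The fingers move at their own pace and stop on an object; FORCE is the grip in N (left out, the last holds). Time passes only in rows, so rows that do not move let the fingers close. It gives the time, the measured TCP pose, the force, the opening and the grip force at its end, in the units of the state.
- ctrl.get_obs(): the state, without advancing time (a new reading comes with each control period).
- optics.get_image(name): name is "scene" or "top" or "wrist"; returns (picture, depth): 400x640x3 uint8, red, green, blue; 400x640 float32, m along the optical axis (not along the pixel's ray), 0 where there is no reading.
- optics.camera_params(name): a dict with "mtx" (3x3 intrinsics, pixels), "extrinsics" (4x4, takes a point from camera to world coordinates); the wrist camera has in their place "tool_from_camera" (4x4, takes a point from camera to tool coordinates, whose origin is the TCP and whose axes are the flange's). Camera axes: x right, y down, z forward; pixel columns grow to the right and rows downward; lengths in m; the calibration is good to about 2 mm. The wrist camera is an equidistant fisheye: a pixel r from the principal point sees the ray r / f radians off the axis. A picture is of the moment at which its call begins: read the wrist's pose just before it. camera_params takes no time and is no camera call.
- ctrl.finish_job(): hands the job in; it is judged then, once.
The state is a dict: "t": time; "q": joint angles; "dq": joint speeds; "effort": joint torques, N m; "tool_pos": TCP position; "tool_rot": TCP orientation; "contact_force": force on the tool from outside, world axes, zero at the start; "wrist_torque": the same for the moment, N m; "opening": finger opening in m; "grip_force": force on a finger pad.
Only numpy, scipy, OpenCV 4.12 (cv2) and the standard library are available. Lean on these libraries where they do the work, as an engineer would, in place of code of your own. Each camera call takes 0.05 s, during which the arm holds its last target. There are 200 camera calls.

## Working session

There is one attempt and no reset: what is moved stays moved. The work goes in short steps, Python scripts to look and compute and a shell command to move; the robot and the scene stay as the last step left them, time stands still between calls to the robot, and variables do not carry over. Pictures are saved under pics/ and viewed, at most 10 in all, crops included, and the job is handed in when it is done.

```bash
ls; mkdir -p pics
python3 - <<'E'
from station import ctrl, optics
import cv2, numpy as np
for n in ("scene","top"):
    im,d=optics.get_image(n); cv2.imwrite(f"pics/{n}0.png",im[:,:,::-1]); np.savez(f"{n}0.npz",im=im,d=d)
    p=optics.camera_params(n); print(n,p['mtx'].tolist(),np.round(p['extrinsics'],3).tolist())
o=ctrl.get_obs(); print(o, ctrl.grasp_offset)
E
```

```text
pics
scene [[362.0078068946497, 0.0, 318.96151763442134], [0.0, 362.0078068946497, 205.30373400719387], [0.0, 0.0, 1.0]] [[-0.481, 0.748, -0.457, 0.991], [0.876, 0.419, -0.237, 0.265], [0.014, -0.515, -0.857, 1.045], [0.0, 0.0, 0.0, 1.0]]
top [[493.6781384843858, 0.0, 319.20846399290303], [0.0, 493.6781384843858, 191.38249057975924], [0.0, 0.0, 1.0]] [[-0.019, -0.994, 0.107, 0.3], [-1.0, 0.018, -0.01, -0.008], [0.008, -0.107, -0.994, 1.751], [0.0, 0.0, 0.0, 1.0]]
{'t': 0.1, 'q': array([-1.44099463e+00,  5.33010384e-02,  1.61414223e+00,  2.88778876e-07,
        1.47598477e+00, -1.19005161e-01]), 'dq': array([-6.65987577e-05, -1.79110413e-03, -3.99374256e-03, -7.30019392e-04,
       -5.00636165e-04,  3.98270452e-04]), 'effort': array([-6.19419043e-04, -3.94904423e+01, -3.71366429e+01, -2.42925917e-04,
        3.88341694e-03, -2.05243276e-05]), 'tool_pos': array([ 0.15382288, -0.60514739,  0.19978832]), 'tool_rot': array([-3.11549284e+00, -3.89589822e-01,  1.51028769e-05]), 'contact_force': array([0.35656884, 0.0654038 , 1.04913249]), 'wrist_torque': array([-0.05747587,  0.02629997, -0.03471163]), 'grip_force': 0.0, 'opening': 0.08562539844902306} 0.0187
```

View pics/top0.png

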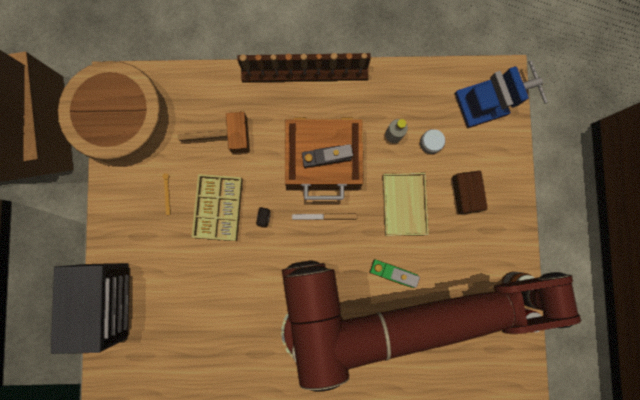

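View pics/scene0.png

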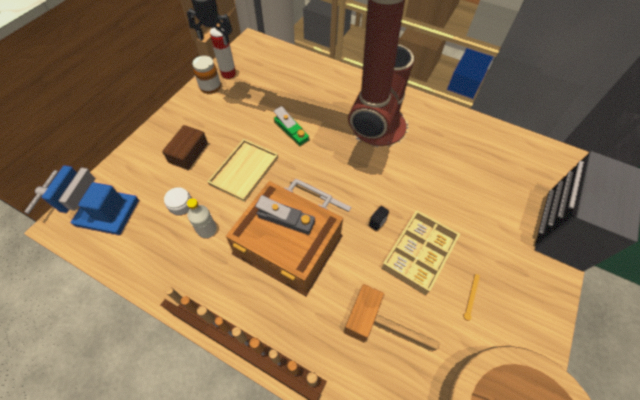

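The top view shows the chest at about (325,153) with the plane on it near (328,156) and its handle at (324,198). The tray is at (405,204), the chisel at (323,216), the tape at (263,217), and the green decoy at (395,273). The scene view agrees. Next I'll measure these positions.

```bash
cat > h.py <<'E'
import numpy as np, cv2
from station import ctrl, optics
def cloud(n,d):
    p=optics.camera_params(n);K=p['mtx'];E=p['extrinsics']
    v,u=np.mgrid[:400,:640]
    c=np.dstack([(u-K[0,2])/K[0,0]*d,(v-K[1,2])/K[1,1]*d,d])
    return c@E[:3,:3].T+E[:3,3]
def rect(P):
    (c,s,a)=cv2.minAreaRect((P[:,:2]*1000).astype(np.float32)); return np.round(c,1),np.round(s,1),round(a,1)
E
python3 - <<'E'
from h import *
for n in("top","scene"):
    f=np.load(n+"0.npz");im=f['im'];W=cloud(n,f['d'])
    x,y,z=np.moveaxis(W,2,0); hsv=cv2.cvtColor(im,cv2.COLOR_RGB2HSV)
    R=(x>.3)&(x<.9)
    def big(m):
        k,l,s,_=cv2.connectedComponentsWithStats(m.astype(np.uint8)); return l==1+np.argmax(s[1:,4])
    def rep(t,m):
        m=big(m);print(n,t,m.sum(),rect(W[m]),'z',np.round(np.percentile(z[m],[5,50,95]),3))
    C=R&(abs(y)<.25)
    rep('plane',C&(z>.145)&(z<.21)); 
    rep('lid',C&(z>.118)&(z<.22)&(hsv[...,1]>110))
    rep('lid+plane',C&(z>.11)&(z<.22))
    rep('handle',C&(z>.09)&(z<.135)&(hsv[...,1]<90))
    rep('tray',(x>.3)&(x<.75)&(y<-.15)&(y>-.45)&(z>.004)&(z<.035)&(hsv[...,0]>20)&(hsv[...,0]<40))
    rep('chisel',(x>.3)&(x<.55)&(abs(y)<.15)&(z>.008)&(z<.04))
    rep('plateau148+glue',(x>.45)&(x<.9)&(y<-.12)&(y>-.4)&(z>.08))
E
```

```text
top plane 785 (array([589.8, -50.6]), array([ 52.2, 161.3]), 8.0) z [0.154 0.169 0.189]
top lid 4303 (array([611.6, -41.4]), array([259.4, 226.3]), 89.2) z [0.122 0.128 0.135]
top lid+plane 5408 (array([587.5, -40.9]), array([259.7, 278.1]), 89.2) z [0.121 0.129 0.175]
top handle 270 (array([474.1, -39.9]), array([146.3,  50.9]), 89.0) z [0.118 0.125 0.131]
top tray 1794 (array([ 437.6, -327.6]), array([218.6, 151.6]), 0.7) z [0.005 0.008 0.023]
top chisel 274 (array([398. , -39.6]), array([218.2,  23.9]), 87.4) z [0.009 0.016 0.026]
top plateau148+glue 1015 (array([ 612. , -145.4]), array([ 51.7, 228.8]), 89.3) z [0.12  0.128 0.143]
scene plane 1087 (array([592.5, -49.1]), array([ 51.4, 161.5]), 8.4) z [0.151 0.167 0.186]
scene lid 5257 (array([610.3, -40.5]), array([260.4, 227.3]), 89.2) z [0.124 0.127 0.131]
scene lid+plane 6839 (array([590.6, -40. ]), array([260.9, 281.4]), 89.2) z [0.122 0.127 0.173]
scene handle 270 (array([475.2, -38.2]), array([134. ,  50.2]), 88.9) z [0.118 0.124 0.128]
scene tray 1412 (array([ 437.4, -325.6]), array([224.5, 150.3]), 1.5) z [0.004 0.006 0.021]
scene chisel 55 (array([408.4, -85.4]), array([ 5.7, 93. ]), 0.6) z [0.009 0.015 0.019]
scene plateau148+glue 1050 (array([ 614.3, -146.3]), array([ 52.7, 230.7]), 89.9) z [0.115 0.127 0.133]
```

```bash
cat >> h.py <<'E'
from scipy.spatial.transform import Rotation as Ro
def go(x,y,z,yang=None):
    """tool-frame shift (mm) to a world TCP and roll taking tool y to world angle yang (deg)"""
    o=ctrl.get_obs();R=Ro.from_rotvec(o['tool_rot']).as_matrix()
    d=R.T@(np.array([x,y,z])-o['tool_pos'])*1000
    a=np.degrees(np.arctan2(R[1,1],R[0,1])); r=0 if yang is None else (yang-a+180)%360-180
    print('t%.2f'%o['t'],'pos',np.round(o['tool_pos'],4),'shift',np.round(d,1),'y-ang %.1f roll %.3f'%(a,-np.radians(r)),'zaxis',np.round(R[:,2],3),'F',np.round(o['contact_force'],1),'grip %.1f open %.1f'%(o['grip_force'],o['opening']*1e3),'q',np.round(o['q'],2))
E
python3 -m handwheel '[{"tz":-35},{"tz":-35},{"tz":-35},{"tx":28,"ty":-21.5},{"tx":28,"ty":-21.5},{"tx":28,"ty":-21.5},{"tx":28,"ty":-21.5},{"tx":28,"ty":-21.5},{"tx":28,"ty":-21.5},{"tx":28,"ty":-21.5},{"tx":28,"ty":-21.5}]' 85
python3 -m handwheel '[{"tx":28,"ty":-21.5},{"tx":28,"ty":-21.5},{"tx":28,"ty":-21.5},{"tx":28,"ty":-21.5},{"tx":28,"ty":-21.5},{"tx":28,"ty":-21.5},{"tx":28,"ty":-21.5},{"tx":28,"ty":-21.5},{"tx":28,"ty":-21.5},{"tx":28,"ty":-21.5},{"tx":28,"ty":-21.5},{"tx":28,"ty":-21.5}]'
python3 -m handwheel '[{"roll":-0.122},{"roll":-0.122},{"roll":-0.122},{"roll":-0.122},{"roll":-0.122},{"roll":-0.122},{"roll":-0.122},{"roll":-0.122},{"roll":-0.122},{"roll":-0.122},{"roll":-0.122},{"roll":-0.122}]'
python3 -c "
from h import *
go(.591,-.050,.30,8.2)"
```

```text
t0.10 pos [ 0.1538 -0.6051  0.1998] shift [ 560.4 -430.6  -99.3] y-ang -75.7 roll -1.465 zaxis [-0.     0.002 -1.   ] F [0.4 0.1 1. ] grip 0.0 open 85.6 q [-1.44  0.05  1.61  0.    1.48 -0.12]$[0]: bad value
$[0]: bad value
$[0]: bad value
```

```bash
python3 -m handwheel '[{"tx":0,"ty":0,"tz":-35,"roll":0}]' 85
```

```text
t: 0.18
tool_pos: [0.1532, -0.601, 0.2263]
tool_rot: [-3.101, -0.388, 0.0]
contact_force: [0.5, 0.6, -1.8]
opening: 0.0849
grip_force: 0.0
```

All four keys are required in every row.

```bash
python3 -m handwheel '[{"tx":0,"ty":0,"tz":-35,"roll":0},{"tx":0,"ty":0,"tz":-35,"roll":0},{"tx":28,"ty":-21.5,"tz":0,"roll":0},{"tx":28,"ty":-21.5,"tz":0,"roll":0},{"tx":28,"ty":-21.5,"tz":0,"roll":0},{"tx":28,"ty":-21.5,"tz":0,"roll":0},{"tx":28,"ty":-21.5,"tz":0,"roll":0},{"tx":28,"ty":-21.5,"tz":0,"roll":0},{"tx":28,"ty":-21.5,"tz":0,"roll":0},{"tx":28,"ty":-21.5,"tz":0,"roll":0}]' | head -2
python3 -m handwheel '[{"tx":28,"ty":-21.5,"tz":0,"roll":0},{"tx":28,"ty":-21.5,"tz":0,"roll":0},{"tx":28,"ty":-21.5,"tz":0,"roll":0},{"tx":28,"ty":-21.5,"tz":0,"roll":0},{"tx":28,"ty":-21.5,"tz":0,"roll":0},{"tx":28,"ty":-21.5,"tz":0,"roll":0},{"tx":28,"ty":-21.5,"tz":0,"roll":0},{"tx":28,"ty":-21.5,"tz":0,"roll":0},{"tx":28,"ty":-21.5,"tz":0,"roll":0},{"tx":28,"ty":-21.5,"tz":0,"roll":0},{"tx":28,"ty":-21.5,"tz":0,"roll":0},{"tx":28,"ty":-21.5,"tz":0,"roll":0}]' | head -2
python3 -m handwheel '[{"tx":0,"ty":0,"tz":0,"roll":-0.122},{"tx":0,"ty":0,"tz":0,"roll":-0.122},{"tx":0,"ty":0,"tz":0,"roll":-0.122},{"tx":0,"ty":0,"tz":0,"roll":-0.122},{"tx":0,"ty":0,"tz":0,"roll":-0.122},{"tx":0,"ty":0,"tz":0,"roll":-0.122},{"tx":0,"ty":0,"tz":0,"roll":-0.122},{"tx":0,"ty":0,"tz":0,"roll":-0.122},{"tx":0,"ty":0,"tz":0,"roll":-0.122},{"tx":0,"ty":0,"tz":0,"roll":-0.122},{"tx":0,"ty":0,"tz":0,"roll":-0.122},{"tx":0,"ty":0,"tz":0,"roll":-0.122}]' | head -2
python3 -c "
from h import *
go(.591,-.050,.30,8.2)"
```

```text
t: 1.02
tool_pos: [0.3292, -0.3822, 0.3053]
t: 2.02
tool_pos: [0.5914, -0.0494, 0.3053]
t: 3.02
tool_pos: [0.5905, -0.051, 0.3052]
t3.02 pos [ 0.5905 -0.051   0.3052] shift [0.9 0.7 5.2] y-ang 8.5 roll 0.005 zaxis [-0.001  0.    -1.   ] F [ 0.3 -0.   0.4] grip 0.0 open 84.9 q [-0.21 -0.06  1.56 -0.    1.65 -0.36]
```

```bash
python3 -m handwheel '[{"tx":0.9,"ty":0.7,"tz":25,"roll":0},{"tx":0,"ty":0,"tz":25,"roll":0},{"tx":0,"ty":0,"tz":25,"roll":0},{"tx":0,"ty":0,"tz":25,"roll":0},{"tx":0,"ty":0,"tz":20,"roll":0},{"tx":0,"ty":0,"tz":18,"roll":0},{"tx":0,"ty":0,"tz":14,"roll":0},{"tx":0,"ty":0,"tz":10,"roll":0},{"tx":0,"ty":0,"tz":6,"roll":0},{"tx":0,"ty":0,"tz":0,"roll":0},{"tx":0,"ty":0,"tz":0,"roll":0}]'
python3 -m handwheel '[{"tx":0,"ty":0,"tz":0,"roll":0},{"tx":0,"ty":0,"tz":0,"roll":0},{"tx":0,"ty":0,"tz":0,"roll":0},{"tx":0,"ty":0,"tz":0,"roll":0},{"tx":0,"ty":0,"tz":0,"roll":0},{"tx":0,"ty":0,"tz":0,"roll":0},{"tx":0,"ty":0,"tz":0,"roll":0},{"tx":0,"ty":0,"tz":0,"roll":0}]' 40 80
python3 -c "
from h import *
go(.591,-.050,.137,8.2)"
```

```text
t: 3.93
tool_pos: [0.5917, -0.0502, 0.1385]
tool_rot: [2.058, 2.373, 0.001]
contact_force: [0.2, 0.1, -0.3]
opening: 0.0845
grip_force: 0.0
t: 4.6
tool_pos: [0.5913, -0.0501, 0.1379]
tool_rot: [2.058, 2.373, 0.0]
contact_force: [0.1, 0.2, 0.4]
opening: 0.04
grip_force: 0.0
t4.60 pos [ 0.5913 -0.0501  0.1379] shift [ 0.2 -0.3  0.9] y-ang 8.1 roll -0.001 zaxis [ 0.  0. -1.] F [0.1 0.2 0.4] grip 0.0 open 40.0 q [-0.21  0.02  1.75  0.    1.37 -0.35]
```

The fingers closed on nothing, so I'll look before trying again.

Run:
```python
from h import *
ims=[]
for n in("scene","top","wrist"):
    im,d=optics.get_image(n);np.savez(n+"1.npz",im=im,d=d)
    ims.append(im[100:300,200:440] if n=="scene" else im[80:280,200:440] if n=="top" else cv2.resize(im,(320,200)))
cv2.imwrite("pics/a.png",cv2.resize(np.hstack(ims),(800,200),interpolation=cv2.INTER_AREA)[...,::-1])
print(optics.camera_params("wrist"))
```

```text
{'mtx': array([[309.70691629,   0.        , 318.32643709],
       [  0.        , 309.70691629, 198.6168494 ],
       [  0.        ,   0.        ,   1.        ]]), 'tool_from_camera': array([[-1.45486207e-03, -9.61574303e-01, -2.74540966e-01,
         7.00141832e-02],
       [ 9.99998920e-01, -1.45585498e-03, -2.00144116e-04,
        -6.72069101e-05],
       [-2.07238395e-04, -2.74540961e-01,  9.61575383e-01,
        -1.74200112e-01],
       [ 0.00000000e+00,  0.00000000e+00,  0.00000000e+00,
         1.00000000e+00]])}
```

View pics/a.png

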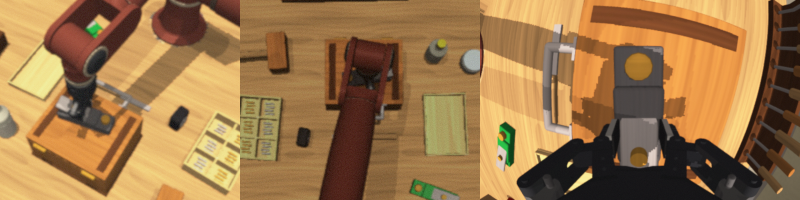

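```bash
python3 - <<'E'
from h import *
im=np.load("wrist1.npz")['im']
cv2.imwrite("pics/b.png",cv2.resize(im[60:400,180:500],None,fx=1.75,fy=1.75)[...,::-1])
E
python3 -m handwheel '[{"tx":0,"ty":0,"tz":0,"roll":0},{"tx":0,"ty":0,"tz":0,"roll":0}]'
```

```text
t: 4.92
tool_pos: [0.5913, -0.0501, 0.1378]
tool_rot: [-2.058, -2.373, 0.0]
contact_force: [0.3, -0.2, 0.2]
opening: 0.0402
grip_force: 0.0
```

View pics/b.png

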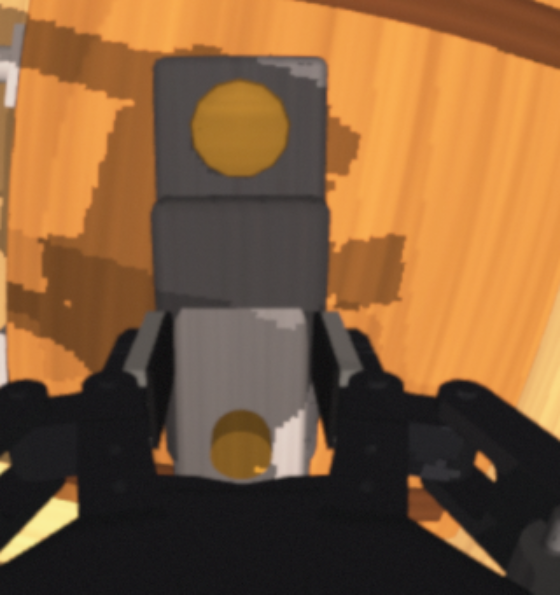

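Run:
```python
from h import *
f=np.load("wrist1.npz");d=f['d'];p=optics.camera_params("wrist");K=p['mtx'];T=p['tool_from_camera']
for c,r in [(150,340),(340,340),(150,370),(340,370),(165,350),(240,250),(170,250),(310,250),(240,370),(60,200),(240,180),(100,250),(380,280)]:
    u,v=180+c/1.75,60+r/1.75; a=np.array([u-K[0,2],v-K[1,2]]);r_=np.hypot(*a);th=r_/K[0,0]
    D=d[int(v),int(u)]
    q=np.array([*(a/r_*np.tan(th)*D),D])
    print((c,r),np.round(D,3),np.round((T[:3,:3]@q+T[:3,3])*1000,1))
```

```text
(150, 340) 0.131 [ 11.2 -22.8 -55.3]
(340, 340) 0.131 [ 10.9  24.1 -54.8]
(150, 370) 0.116 [ 11.3 -20.4 -70.5]
(340, 370) 0.116 [ 11.   21.5 -70.2]
(165, 350) 0.136 [  6.1 -19.9 -50.6]
(240, 250) 0.149 [ 27.1  -0.7 -31.2]
(170, 250) 0.15 [ 26.9 -20.2 -30.6]
(310, 250) 0.151 [ 26.5  18.9 -29.4]
(240, 370) 0.156 [ -8.5  -0.8 -34.8]
(60, 200) 0.186 [ 33.7 -65.1   8.6]
(240, 180) 0.154 [ 44.9  -0.7 -20.9]
(100, 250) 0.191 [ 15.1 -51.3   8.7]
(380, 280) 0.194 [ 3.6 50.3  8.2]
```

Run:
```python
from h import *
f=np.load("wrist1.npz");d=f['d'];p=optics.camera_params("wrist");K=p['mtx'];T=p['tool_from_camera']
def P(c,r):
    u,v=180+c/1.75,60+r/1.75; a=np.array([u-K[0,2],v-K[1,2]]);r_=np.hypot(*a);th=r_/K[0,0]
    D=d[int(v),int(u)]; q=np.array([*(a/r_*np.tan(th)*D),D]); return np.round((T[:3,:3]@q+T[:3,3])*1000,1)
for c in (150,160,325,330):
    print(c,[P(c,r).tolist() for r in range(290,360,8)])
print('row320',[(c,P(c,320).tolist()) for c in range(100,190,8)])
C=T[:3,3]*1000
for X in [(11,-22,0),(11,-22,-20),(11,-22,-40),(11,-45,0)]:
    q=T[:3,:3].T@(np.array(X)-C); th=np.arctan2(np.hypot(q[0],q[1]),q[2]); a=q[:2]/np.hypot(*q[:2])*th*K[0,0]
    print(X,np.round(((a[0]+K[0,2]-180)*1.75,(a[1]+K[1,2]-60)*1.75)))
```

```text
150 [[-0.6, -33.9, 10.0], [-3.0, -33.7, 7.9], [-6.2, -33.9, 8.0], [11.3, -25.3, -39.5], [11.4, -24.4, -45.0], [12.1, -23.3, -51.3], [11.6, -22.8, -55.0], [10.5, -22.5, -57.3], [11.3, -21.6, -62.9]]
160 [[14.5, -23.7, -29.4], [12.0, -23.9, -29.5], [9.6, -24.0, -29.7], [11.4, -22.5, -39.6], [10.9, -21.9, -43.7], [11.1, -21.1, -49.2], [11.4, -20.4, -54.5], [10.7, -20.0, -57.6], [8.6, -20.1, -57.7]]
325 [[14.3, 23.8, -28.9], [11.7, 24.0, -28.9], [9.7, 23.9, -30.1], [11.1, 22.6, -39.0], [11.4, 21.7, -45.0], [11.5, 20.9, -50.2], [10.9, 20.5, -53.5], [10.7, 19.9, -57.6], [8.9, 19.9, -58.3]]
330 [[-0.1, 31.8, 8.5], [-3.3, 32.0, 8.6], [-6.6, 32.3, 8.8], [11.3, 23.9, -39.5], [11.4, 23.0, -45.0], [11.0, 22.4, -49.2], [10.8, 21.7, -53.6], [10.6, 21.2, -57.4], [11.5, 20.2, -63.4]]
row320 [(100, [-12.5, -53.8, 8.7]), (108, [-12.7, -50.8, 9.2]), (116, [-12.5, -47.6, 9.1]), (124, [-12.4, -44.4, 8.8]), (132, [-12.3, -41.3, 8.8]), (140, [-12.1, -38.2, 8.5]), (148, [11.0, -25.3, -42.9]), (156, [11.2, -23.1, -43.1]), (164, [11.0, -21.0, -42.6]), (172, [7.5, -19.9, -34.8]), (180, [5.7, -18.2, -30.6]), (188, [5.1, -16.0, -29.4])]
(11, -22, 0) [178. 269.]
(11, -22, -20) [171. 290.]
(11, -22, -40) [162. 316.]
(11, -45, 0) [112. 269.]
```

The wrist depth shows the real fingertips ending about 38 mm short of the reported TCP, so they closed above the plane's body. I'll open up and measure that offset again, including the gripper body.

```bash
cat >> h.py <<'E'
def wcloud(d):
    p=optics.camera_params("wrist");K=p['mtx'];T=p['tool_from_camera']
    v,u=np.mgrid[:400,:640]; a=u-K[0,2];b=v-K[1,2];r=np.hypot(a,b)+1e-9;th=r/K[0,0];k=np.tan(np.minimum(th,1.5))/r*d
    return (np.dstack([a*k,b*k,d])@T[:3,:3].T+T[:3,3])*1000
E
python3 -m handwheel '[{"tx":0,"ty":0,"tz":0,"roll":0},{"tx":0,"ty":0,"tz":0,"roll":0},{"tx":0,"ty":0,"tz":0,"roll":0},{"tx":0,"ty":0,"tz":0,"roll":0},{"tx":0,"ty":0,"tz":0,"roll":0},{"tx":0,"ty":0,"tz":0,"roll":0}]' 85
python3 - <<'E'
from h import *
f=np.load("wrist1.npz");ims=[(f['im'],f['d']),optics.get_image("wrist")]
go(.591,-.050,.1,8.2)
for im,d in ims:
    W=wcloud(d);m=(im.max(2)<70)&(d>0)
    # fingers: dark points ahead of x>5 off body
    s=m&(abs(W[...,1])>18)&(abs(W[...,1])<70)&(W[...,0]>3)&(W[...,0]<18)&(W[...,2]<-5)&(W[...,2]>-110)
    for sg in(-1,1):
        t=W[s&(sg*W[...,1]>0)]; i=np.argsort(-t[:,2])[:5]; print('tip',np.round(t[i],0).tolist())
    b=m[330:400,220:420]; w=W[330:400,220:420][b]; print('body z pct',np.round(np.percentile(w,[5,50,95],axis=0),0).tolist())
E
```

```text
t: 5.42
tool_pos: [0.5913, -0.0501, 0.1379]
tool_rot: [2.058, 2.374, 0.0]
contact_force: [0.1, -0.1, -0.4]
opening: 0.0849
grip_force: 0.0
t5.47 pos [ 0.5913 -0.0501  0.1379] shift [ 0.1 -0.3 37.9] y-ang 8.1 roll -0.001 zaxis [-0.  0. -1.] F [-0.5  0.3 -0. ] grip 0.0 open 84.6 q [-0.21  0.02  1.75  0.    1.37 -0.35]
tip [[16.0, -25.0, -28.0], [9.0, -25.0, -28.0], [12.0, -25.0, -28.0], [13.0, -25.0, -28.0], [11.0, -25.0, -28.0]]
tip [[16.0, 24.0, -28.0], [8.0, 23.0, -28.0], [17.0, 23.0, -28.0], [17.0, 23.0, -29.0], [15.0, 23.0, -29.0]]
body z pct [[10.0, -20.0, -135.0], [17.0, 0.0, -124.0], [20.0, 20.0, -109.0]]
tip [[4.0, -25.0, -28.0], [15.0, -25.0, -28.0], [5.0, -25.0, -28.0], [17.0, -25.0, -28.0], [5.0, -25.0, -28.0]]
tip [[7.0, 23.0, -28.0], [7.0, 23.0, -28.0], [11.0, 23.0, -28.0], [3.0, 22.0, -28.0], [5.0, 22.0, -28.0]]
body z pct [[10.0, -20.0, -135.0], [12.0, 0.0, -123.0], [20.0, 20.0, -108.0]]
```

Body and tips both sit about 38 mm behind their stated places, so it is a uniform tool-length offset. I'll go down another 38 mm, watching the force.

```bash
python3 -m handwheel '[{"tx":0,"ty":0,"tz":6,"roll":0},{"tx":0,"ty":0,"tz":6,"roll":0},{"tx":0,"ty":0,"tz":6,"roll":0},{"tx":0,"ty":0,"tz":0,"roll":0}]' | grep -E 'pos|force'
python3 -m handwheel '[{"tx":0,"ty":0,"tz":6,"roll":0},{"tx":0,"ty":0,"tz":5,"roll":0},{"tx":0,"ty":0,"tz":4,"roll":0},{"tx":0,"ty":0,"tz":4,"roll":0},{"tx":0,"ty":0,"tz":0,"roll":0},{"tx":0,"ty":0,"tz":0,"roll":0}]'| grep -E 'pos|force'
python3 -m handwheel '[{"tx":0,"ty":0,"tz":0,"roll":0},{"tx":0,"ty":0,"tz":0,"roll":0},{"tx":0,"ty":0,"tz":0,"roll":0},{"tx":0,"ty":0,"tz":0,"roll":0},{"tx":0,"ty":0,"tz":0,"roll":0},{"tx":0,"ty":0,"tz":0,"roll":0},{"tx":0,"ty":0,"tz":0,"roll":0},{"tx":0,"ty":0,"tz":0,"roll":0}]' 40 80
```

```text
tool_pos: [0.5899, -0.0498, 0.1174]
contact_force: [0.2, 0.1, -0.7]
grip_force: 0.0
tool_pos: [0.5912, -0.0501, 0.1006]
contact_force: [-0.5, -0.1, 0.2]
grip_force: 0.0
t: 6.97
tool_pos: [0.5913, -0.0502, 0.1017]
tool_rot: [2.058, 2.373, -0.001]
contact_force: [-3.5, -0.8, 5.1]
opening: 0.0503
grip_force: 84.6
```

Gripped at 50.3 mm with 85 N. Next: lift, carry and rotate.

```bash
python3 -m handwheel '[{"tx":0,"ty":0,"tz":-8,"roll":0},{"tx":0,"ty":0,"tz":-16,"roll":0},{"tx":0,"ty":0,"tz":-25,"roll":0},{"tx":0,"ty":0,"tz":-25,"roll":0},{"tx":0,"ty":0,"tz":-18,"roll":0},{"tx":0,"ty":0,"tz":-10,"roll":0},{"tx":0,"ty":0,"tz":0,"roll":0}]' | tail -5
python3 -m handwheel '[{"tx":-9,"ty":-7,"tz":0,"roll":0},{"tx":-18,"ty":-14,"tz":0,"roll":0},{"tx":-25,"ty":-19,"tz":0,"roll":0},{"tx":-25,"ty":-19,"tz":0,"roll":0},{"tx":-25,"ty":-19,"tz":0,"roll":0},{"tx":-25,"ty":-19,"tz":0,"roll":0},{"tx":-25,"ty":-19,"tz":0,"roll":0},{"tx":-25,"ty":-19,"tz":0,"roll":0},{"tx":-25,"ty":-19,"tz":0,"roll":0},{"tx":-25,"ty":-19,"tz":0,"roll":0},{"tx":-16,"ty":-12,"tz":0,"roll":0},{"tx":-9,"ty":-6,"tz":0,"roll":0}]'| tail -5
python3 -m handwheel '[{"tx":0,"ty":0,"tz":0,"roll":0.06},{"tx":0,"ty":0,"tz":0,"roll":0.09},{"tx":0,"ty":0,"tz":0,"roll":0.12},{"tx":0,"ty":0,"tz":0,"roll":0.12},{"tx":0,"ty":0,"tz":0,"roll":0.12},{"tx":0,"ty":0,"tz":0,"roll":0.12},{"tx":0,"ty":0,"tz":0,"roll":0.12},{"tx":0,"ty":0,"tz":0,"roll":0.12},{"tx":0,"ty":0,"tz":0,"roll":0.12},{"tx":0,"ty":0,"tz":0,"roll":0.12},{"tx":0,"ty":0,"tz":0,"roll":0.12},{"tx":0,"ty":0,"tz":0,"roll":0.12}]'| tail -5
python3 -m handwheel '[{"tx":0,"ty":0,"tz":0,"roll":0.12},{"tx":0,"ty":0,"tz":0,"roll":0.12},{"tx":0,"ty":0,"tz":0,"roll":0.08},{"tx":0,"ty":0,"tz":0,"roll":0.02},{"tx":0,"ty":0,"tz":0,"roll":0}]'| tail -5
python3 - <<'E'
from h import *
go(.4375,-.3265,.1,-89)
im,d=optics.get_image("scene");W=cloud("scene",d)
cv2.imwrite("pics/c.png",im[60:300,100:460,::-1])
E
```

```text
tool_pos: [0.5923, -0.0502, 0.2045]
tool_rot: [2.056, 2.371, 0.003]
contact_force: [0.6, -0.1, -6.4]
opening: 0.0497
grip_force: 85.1
tool_pos: [0.4349, -0.328, 0.1997]
tool_rot: [-2.059, -2.367, 0.001]
contact_force: [0.3, -0.2, -6.9]
opening: 0.0501
grip_force: 85.1
tool_pos: [0.4371, -0.3254, 0.2003]
tool_rot: [-3.088, -0.558, 0.003]
contact_force: [0.1, -0.4, -7.9]
opening: 0.0498
grip_force: 85.2
tool_pos: [0.4373, -0.3257, 0.201]
tool_rot: [-3.139, -0.038, 0.003]
contact_force: [0.3, -0.3, -7.5]
opening: 0.0499
grip_force: 85.2
t9.97 pos [ 0.4373 -0.3257  0.201 ] shift [  0.4   1.  101. ] y-ang -88.6 roll 0.007 zaxis [-0.002  0.002 -1.   ] F [ 0.3 -0.3 -7.5] grip 85.2 open 49.9 q [-0.78 -0.14  1.8   0.    1.48  0.77]
```

View pics/c.png

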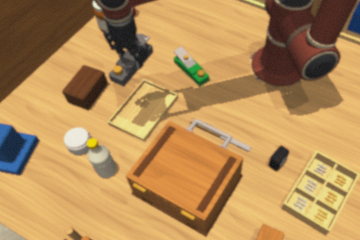

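The picture shows the plane held level above the tray, with the lid clear. The plane's sole is at reported TCP z + 26 mm, so it should touch down at about TCP −0.020.

```bash
python3 -m handwheel '[{"tx":0,"ty":1,"tz":10,"roll":0},{"tx":0,"ty":0,"tz":22,"roll":0},{"tx":0,"ty":0,"tz":28,"roll":0},{"tx":0,"ty":0,"tz":28,"roll":0},{"tx":0,"ty":0,"tz":28,"roll":0},{"tx":0,"ty":0,"tz":28,"roll":0},{"tx":0,"ty":0,"tz":22,"roll":0},{"tx":0,"ty":0,"tz":16,"roll":0},{"tx":0,"ty":0,"tz":10,"roll":0},{"tx":0,"ty":0,"tz":6,"roll":0},{"tx":0,"ty":0,"tz":4,"roll":0},{"tx":0,"ty":0,"tz":0,"roll":0}]'
python3 -m handwheel '[{"tx":0,"ty":0,"tz":4,"roll":0},{"tx":0,"ty":0,"tz":3,"roll":0},{"tx":0,"ty":0,"tz":3,"roll":0},{"tx":0,"ty":0,"tz":0,"roll":0},{"tx":0,"ty":0,"tz":0,"roll":0}]'
python3 -c "
from h import *
go(.4375,-.3265,-.020,-89)"
```

```text
t: 11.02
tool_pos: [0.4381, -0.3277, 0.0008]
tool_rot: [3.141, 0.036, 0.0]
contact_force: [-1.1, 0.5, -7.4]
opening: 0.05
grip_force: 85.0
t: 11.43
tool_pos: [0.4379, -0.3275, -0.0091]
tool_rot: [-3.141, -0.036, 0.0]
contact_force: [0.2, -0.9, -6.3]
opening: 0.0497
grip_force: 85.1
t11.43 pos [ 0.4379 -0.3275 -0.0091] shift [-0.4 -1.  10.9] y-ang -88.7 roll 0.005 zaxis [-0.  0. -1.] F [ 0.2 -0.9 -6.3] grip 85.1 open 49.7 q [-0.78  0.1   1.94  0.    1.1   0.77]
```

```bash
python3 -m handwheel '[{"tx":0,"ty":0,"tz":3,"roll":0},{"tx":0,"ty":0,"tz":3,"roll":0},{"tx":0,"ty":0,"tz":2,"roll":0},{"tx":0,"ty":0,"tz":0,"roll":0},{"tx":0,"ty":0,"tz":0,"roll":0}]'
python3 -m handwheel '[{"tx":0,"ty":0,"tz":1,"roll":0},{"tx":0,"ty":0,"tz":1,"roll":0},{"tx":0,"ty":0,"tz":0,"roll":0},{"tx":0,"ty":0,"tz":0,"roll":0}]'
```

```text
t: 11.85
tool_pos: [0.4377, -0.3274, -0.0174]
tool_rot: [-3.141, -0.036, 0.001]
contact_force: [0.3, -0.0, -7.6]
opening: 0.05
grip_force: 85.1
t: 12.18
tool_pos: [0.4379, -0.3276, -0.0191]
tool_rot: [-3.141, -0.036, 0.0]
contact_force: [-0.8, -0.4, -7.1]
opening: 0.0496
grip_force: 85.1
```

```bash
python3 -m handwheel '[{"tx":0,"ty":0,"tz":1,"roll":0},{"tx":0,"ty":0,"tz":1,"roll":0},{"tx":0,"ty":0,"tz":0,"roll":0},{"tx":0,"ty":0,"tz":0,"roll":0}]'|grep -E 'pos|contact'
python3 -m handwheel '[{"tx":0,"ty":0,"tz":1,"roll":0},{"tx":0,"ty":0,"tz":0,"roll":0},{"tx":0,"ty":0,"tz":0,"roll":0}]'|grep -E 'pos|contact'
```

```text
tool_pos: [0.4381, -0.3278, -0.0202]
contact_force: [-4.3, 1.1, 1.1]
tool_pos: [0.4381, -0.3278, -0.0203]
contact_force: [-5.6, 4.7, 8.7]
```

Touchdown (+8.7 N). Release and raise straight up.

```bash
python3 -m handwheel '[{"tx":0,"ty":0,"tz":0,"roll":0},{"tx":0,"ty":0,"tz":0,"roll":0},{"tx":0,"ty":0,"tz":0,"roll":0},{"tx":0,"ty":0,"tz":0,"roll":0},{"tx":0,"ty":0,"tz":0,"roll":0},{"tx":0,"ty":0,"tz":0,"roll":0}]' 75
python3 -m handwheel '[{"tx":0,"ty":0,"tz":-5,"roll":0},{"tx":0,"ty":0,"tz":-15,"roll":0},{"tx":0,"ty":0,"tz":-25,"roll":0},{"tx":0,"ty":0,"tz":-35,"roll":0},{"tx":0,"ty":0,"tz":-35,"roll":0},{"tx":0,"ty":0,"tz":-35,"roll":0},{"tx":0,"ty":0,"tz":-35,"roll":0},{"tx":0,"ty":0,"tz":-15,"roll":0},{"tx":0,"ty":0,"tz":0,"roll":0}]'
python3 - <<'E'
from h import *
im,d=optics.get_image("scene");W=cloud("scene",d);x,y,z=np.moveaxis(W,2,0)
cv2.imwrite("pics/d.png",cv2.resize(im[100:260,120:360,::-1],None,fx=2,fy=2))
m=(abs(x-.4375)<.1)&(abs(y+.3265)<.065)&(z>.027)&(z<.08);print(rect(W[m]),np.percentile(z[m],[5,50,95]))
# chest re-measure and handle rays onto z=.126 (bar top)
h=cv2.cvtColor(im,cv2.COLOR_RGB2HSV)
for n in("scene","top"):
    im,d=optics.get_image(n);W=cloud(n,d);x,y,z=np.moveaxis(W,2,0)
    m=(abs(y+.04)<.1)&(x>.43)&(x<.475)&(z>.105)&(z<.14);print(n,'bar',m.sum(),rect(W[m]),np.percentile(z[m],[5,50,95]))
    m=(abs(y+.04)<.16)&(x>.48)&(x<.8)&(z>.12)&(z<.14);print(n,'lid',rect(W[m]))
go(.4,0,.3)
E
```

```text
t: 13.27
tool_pos: [0.4381, -0.3278, -0.022]
tool_rot: [3.141, 0.036, 0.001]
contact_force: [0.2, -1.3, 0.1]
opening: 0.075
grip_force: 0.0
t: 14.02
tool_pos: [0.4403, -0.3299, 0.1845]
tool_rot: [3.134, 0.036, 0.012]
contact_force: [0.5, 0.5, 1.0]
opening: 0.0751
grip_force: 0.0
(array([ 438.3, -326.6]), array([165.6,  52.8]), 1.5) [0.03081216 0.04501169 0.0636576 ]
scene bar 210 (array([461.7, -37.3]), array([ 25.9, 131.3]), 0.2) [0.11737793 0.12397238 0.12793258]
scene lid (array([600.5, -40.6]), array([261.2, 242.5]), 88.9)
top bar 198 (array([461.7, -39.5]), array([133. ,  26.8]), 89.8) [0.11862232 0.12542173 0.13178133]
top lid (array([602.2, -41.3]), array([259.4, 245.1]), 89.4)
t14.17 pos [ 0.4374 -0.3271  0.1767] shift [ -30.1 -328.  -122.8] y-ang -88.7 roll -0.000 zaxis [-0.001  0.001 -1.   ] F [-0.1 -0.1 -0.4] grip 0.0 open 75.1 q [-0.78 -0.12  1.82 -0.    1.44  0.77]
```

View pics/d.png

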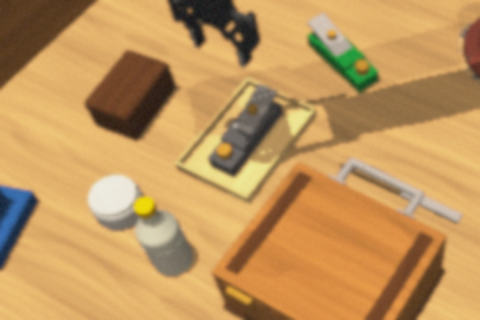

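The plane now lies in the tray with its centre at (0.438, −0.327), within 1 mm of the tray's centre. In the crop the tray is at about (245,140) and the lid handle at (400,190). The handle bar is at x≈0.456, y≈−0.039. I'll turn the tool so the fingers close along x and come in over the bar with a 44 mm opening.

```bash
python3 -m handwheel '[{"tx":2,"ty":-24,"tz":-2,"roll":0},{"tx":2,"ty":-24,"tz":-2,"roll":0},{"tx":2,"ty":-24,"tz":0,"roll":0},{"tx":2,"ty":-24,"tz":0,"roll":0},{"tx":2,"ty":-24,"tz":0,"roll":0},{"tx":2,"ty":-24,"tz":0,"roll":0},{"tx":2,"ty":-24,"tz":0,"roll":0},{"tx":2,"ty":-24,"tz":0,"roll":0},{"tx":2,"ty":-24,"tz":0,"roll":0},{"tx":2,"ty":-24,"tz":0,"roll":0},{"tx":2,"ty":-24,"tz":0,"roll":0},{"tx":2,"ty":-24,"tz":0,"roll":0}]' 44 | head -2
python3 -m handwheel '[{"tx":0,"ty":0,"tz":0,"roll":-0.118},{"tx":0,"ty":0,"tz":0,"roll":-0.118},{"tx":0,"ty":0,"tz":0,"roll":-0.118},{"tx":0,"ty":0,"tz":0,"roll":-0.118},{"tx":0,"ty":0,"tz":0,"roll":-0.118},{"tx":0,"ty":0,"tz":0,"roll":-0.118},{"tx":0,"ty":0,"tz":0,"roll":-0.118},{"tx":0,"ty":0,"tz":0,"roll":-0.118},{"tx":0,"ty":0,"tz":0,"roll":-0.118},{"tx":0,"ty":0,"tz":0,"roll":-0.118},{"tx":0,"ty":0,"tz":0,"roll":-0.118},{"tx":0,"ty":0,"tz":0,"roll":-0.118}]' | head -2
python3 -m handwheel '[{"tx":0,"ty":0,"tz":0,"roll":-0.118},{"tx":0,"ty":0,"tz":0,"roll":0},{"tx":0,"ty":0,"tz":0,"roll":0}]' | head -2
python3 - <<'E'
from h import *
go(.456,-.039,.067,-0.8)
im,d=optics.get_image("wrist");W=wcloud(d)
o=ctrl.get_obs();R=Ro.from_rotvec(o['tool_rot']).as_matrix();G=W/1000@R.T+o['tool_pos']
x,y,z=np.moveaxis(G,2,0);m=(abs(y+.04)<.04)&(x>.43)&(x<.48)&(z>.105)&(z<.15)&(W[...,2]>-5)
print('bar',m.sum(),np.percentile(x[m],[2,50,98]),np.percentile(z[m],[5,50,95]))
cv2.imwrite("pics/e.png",im[...,::-1])
E
```

```text
t: 15.17
tool_pos: [0.4538, -0.0376, 0.1791]
t: 16.17
tool_pos: [0.4539, -0.0387, 0.179]
t: 16.42
tool_pos: [0.4543, -0.0388, 0.1798]
t16.42 pos [ 0.4543 -0.0388  0.1798] shift [ -0.2   2.1 112.8] y-ang -1.0 roll -0.003 zaxis [-0.004  0.001 -1.   ] F [-0.3  0.   0.1] grip 0.0 open 44.0 q [-0.25 -0.36  2.01  0.    1.49 -0.23]
bar 1736 [0.44898282 0.45577978 0.46262533] [0.12268795 0.12653326 0.12811492]
```

View pics/e.png

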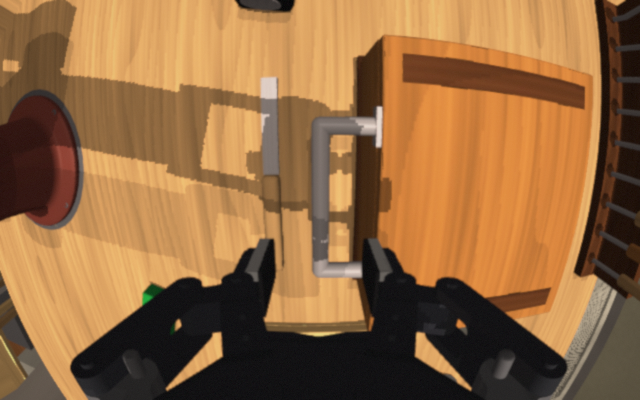

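The wrist view shows the bar at column 320, rows 125–268, with its centre measured at x=0.4558. It lies between the open fingers (columns 265 and 375). Next: descend and grip.

```bash
python3 -m handwheel '[{"tx":0,"ty":1.6,"tz":20,"roll":0},{"tx":0,"ty":0,"tz":25,"roll":0},{"tx":0,"ty":0,"tz":20,"roll":0},{"tx":0,"ty":0,"tz":10,"roll":0},{"tx":0,"ty":0,"tz":0,"roll":0}]' | grep -E 'pos|contact'
python3 -m handwheel '[{"tx":0,"ty":0,"tz":10,"roll":0},{"tx":0,"ty":0,"tz":10,"roll":0},{"tx":0,"ty":0,"tz":10,"roll":0},{"tx":0,"ty":0,"tz":8,"roll":0},{"tx":0,"ty":0,"tz":0,"roll":0},{"tx":0,"ty":0,"tz":0,"roll":0}]' | grep -E 'pos|contact'
python3 -m handwheel '[{"tx":0,"ty":0,"tz":0,"roll":0},{"tx":0,"ty":0,"tz":0,"roll":0},{"tx":0,"ty":0,"tz":0,"roll":0},{"tx":0,"ty":0,"tz":0,"roll":0},{"tx":0,"ty":0,"tz":0,"roll":0},{"tx":0,"ty":0,"tz":0,"roll":0}]' 5 40
python3 -c "
from h import *
go(.456,-.039,.067,-0.8)"
```

```text
tool_pos: [0.4546, -0.0386, 0.1035]
contact_force: [-0.6, -0.5, 0.1]
tool_pos: [0.4565, -0.039, 0.0683]
contact_force: [-0.1, 0.6, 0.6]
t: 17.88
tool_pos: [0.4552, -0.0392, 0.0696]
tool_rot: [-2.234, -2.204, 0.006]
contact_force: [-7.9, 0.2, 7.8]
opening: 0.013
grip_force: 39.2
t17.88 pos [ 0.4552 -0.0392  0.0696] shift [0.2 0.8 2.6] y-ang -0.8 roll 0.000 zaxis [-0.005 -0.    -1.   ] F [-7.9  0.2  7.8] grip 39.2 open 13.0 q [-0.25 -0.24  2.11 -0.    1.27 -0.23]
```

```bash
python3 -m handwheel '[{"tx":0,"ty":0.6,"tz":-8,"roll":0},{"tx":0,"ty":0.6,"tz":-8,"roll":0},{"tx":0,"ty":0.6,"tz":-7.1,"roll":0},{"tx":0,"ty":1.9,"tz":-11.4,"roll":0},{"tx":0,"ty":1.9,"tz":-11.4,"roll":0},{"tx":0,"ty":2.8,"tz":-11.2,"roll":0},{"tx":0,"ty":2.9,"tz":-11.2,"roll":0},{"tx":0,"ty":3.9,"tz":-10.9,"roll":0},{"tx":0,"ty":3.9,"tz":-10.9,"roll":0},{"tx":0,"ty":0,"tz":0,"roll":0},{"tx":0,"ty":0,"tz":0,"roll":0}]'
python3 -c "
from h import *
go(.4745,-.039,.160,-0.8)"
```

```text
t: 18.8
tool_pos: [0.4733, -0.0395, 0.1598]
tool_rot: [-2.233, -2.202, 0.009]
contact_force: [-13.4, -1.5, 2.6]
opening: 0.0125
grip_force: 39.2
t18.80 pos [ 0.4733 -0.0395  0.1598] shift [ 0.5  1.2 -0.2] y-ang -0.8 roll 0.000 zaxis [-0.008 -0.    -1.   ] F [-13.4  -1.5   2.6] grip 39.2 open 12.5 q [-0.24 -0.28  1.99 -0.    1.44 -0.22]
```

```bash
python3 -m handwheel '[{"tx":0,"ty":3.8,"tz":-10.6,"roll":0},{"tx":0,"ty":4.2,"tz":-10.5,"roll":0},{"tx":0,"ty":5.5,"tz":-10,"roll":0},{"tx":0,"ty":5.7,"tz":-10,"roll":0},{"tx":0,"ty":6.5,"tz":-9.6,"roll":0},{"tx":0,"ty":6.6,"tz":-9.5,"roll":0},{"tx":0,"ty":7.3,"tz":-8.9,"roll":0},{"tx":0,"ty":7.4,"tz":-8.9,"roll":0},{"tx":0,"ty":0,"tz":0,"roll":0},{"tx":0,"ty":0,"tz":0,"roll":0}]'
python3 - <<'E'
from h import *
go(.523,-.039,.2378,-0.8)
im,d=optics.get_image("scene");cv2.imwrite("pics/f.png",cv2.resize(im[60:300,140:440,::-1],None,fx=2,fy=2))
E
```

```text
t: 19.63
tool_pos: [0.5215, -0.0403, 0.2406]
tool_rot: [-2.236, -2.204, 0.005]
contact_force: [-14.8, -0.2, 8.1]
opening: 0.0122
grip_force: 39.9
t19.63 pos [ 0.5215 -0.0403  0.2406] shift [1.3 1.5 2.8] y-ang -0.8 roll -0.000 zaxis [-0.004 -0.001 -1.   ] F [-14.8  -0.2   8.1] grip 39.9 open 12.2 q [-0.22 -0.21  1.8  -0.    1.56 -0.2 ]
```

View pics/f.png

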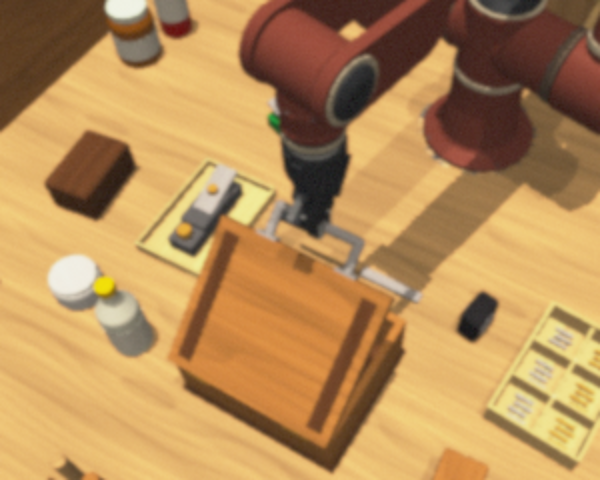

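The lid is at about 40°, held by the bar near pixel (310,215) in the crop. Continuing to 50°.

```bash
python3 -m handwheel '[{"tx":0,"ty":7.8,"tz":-8.2,"roll":0},{"tx":0,"ty":7.9,"tz":-8.2,"roll":0},{"tx":0,"ty":8.6,"tz":-7.5,"roll":0},{"tx":0,"ty":8.7,"tz":-7.4,"roll":0},{"tx":0,"ty":0,"tz":0,"roll":0},{"tx":0,"ty":0,"tz":0,"roll":0},{"tx":0,"ty":0,"tz":0,"roll":0}]'
cat > ang.py <<'E'
from h import *
go(.557,-.039,.2694,-0.8)
for n in("scene","top"):
    im,d=optics.get_image(n);W=cloud(n,d);x,y,z=np.moveaxis(W,2,0);h=cv2.cvtColor(im,cv2.COLOR_RGB2HSV)
    m=(y>-.165)&(y<.085)&(x>.57)&(x<.71)&(z>.15)&(z<.33)&(h[...,0]<20)&(h[...,1]>100)
    q=np.c_[x[m],z[m]]
    for _ in range(3):
        c=q.mean(0);_,_,v=np.linalg.svd(q-c,full_matrices=False);r=abs((q-c)@v[1]);q=q[r<np.maximum(.006,2*np.median(r))]
    print(n,len(q),'angle',np.degrees(np.arctan(-v[0,1]/v[0,0])),'rms',((q-c)@v[1]).std())
E
python3 ang.py
```

```text
t: 20.27
tool_pos: [0.5558, -0.0409, 0.2736]
tool_rot: [2.236, 2.204, 0.0]
contact_force: [-12.0, -0.6, 12.2]
opening: 0.0124
grip_force: 41.3
t20.27 pos [ 0.5558 -0.0409  0.2736] shift [1.9 1.2 4.2] y-ang -0.8 roll -0.000 zaxis [ 0.002 -0.002 -1.   ] F [-12.   -0.6  12.2] grip 41.3 open 12.4 q [-0.21 -0.14  1.68 -0.    1.6  -0.19]
scene 5775 angle 49.61941431983342 rms 0.0016944615621592813
top 818 angle 49.16547554228849 rms 0.002096367584884957
```

```bash
python3 -m handwheel '[{"tx":0,"ty":0,"tz":0,"roll":0},{"tx":0,"ty":0,"tz":0,"roll":0},{"tx":0,"ty":0,"tz":0,"roll":0},{"tx":0,"ty":0,"tz":0,"roll":0},{"tx":0,"ty":0,"tz":0,"roll":0},{"tx":0,"ty":0,"tz":0,"roll":0},{"tx":0,"ty":0,"tz":0,"roll":0},{"tx":0,"ty":0,"tz":0,"roll":0}]' && python3 ang.py && python3 -c "
from station import ctrl
print(ctrl.finish_job())"
```

```text
t: 21.03
tool_pos: [0.5556, -0.0409, 0.2735]
tool_rot: [2.236, 2.204, 0.0]
contact_force: [-11.2, 0.4, 11.7]
opening: 0.0124
grip_force: 41.3
t21.03 pos [ 0.5556 -0.0409  0.2735] shift [1.9 1.4 4.1] y-ang -0.8 roll -0.000 zaxis [ 0.002 -0.002 -1.   ] F [-11.2   0.4  11.7] grip 41.3 open 12.4 q [-0.21 -0.14  1.68 -0.    1.6  -0.19]
scene 5783 angle 49.556067023882285 rms 0.0017088890702307363
top 816 angle 49.1529124498658 rms 0.00212483284208165
the job is handed in; nothing more can be done
None
```

The block plane is released flat on its sole in the tray, about 1 mm from the tray's centre; the lid is held steady at about 49.5°, and I handed the job in at about 21 s (no verdict was returned).

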